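# Load the drying turntable and throw its gear lever into the slow notch

## Robot

A 7-joint arm with a two-finger parallel gripper is mounted at the origin on a cart in front of the work surface, level with it; the furniture and walls round the work are solid. World frame = base frame: x ahead of the robot, y to its left, z up, the work surface at z = 0. Lengths are in m, angles in rad, forces in N, time in s.
With the tool pointing down it reaches from about 0.425 to 0.95 m from the base axis. Payload 4.7 kg.
Tool frame: the origin (TCP) lies between the finger pads; the fingertips stand 19 mm ahead of it and the grasp point (between the pads) is the TCP; z points along the fingers, y is the line along which they close (so a half turn about z gives the same grasp; the last joint's range is limited). The gripper opens to 87 mm and grips with 3 to 60 N. Pads are 19 mm wide; open, the fingers measure 117 mm over their backs; the gripper's body (75 mm by 190 mm) begins 51 mm behind the grasp point.
Start: joints at [-1.207, 0.469, -0.049, 1.532, 0.024, 1.141, -0.082], TCP at [0.258, 0.624, 0.204] pointing down, gripper open.
Joint ranges: [-2.59, 2.59], [-0.33, 1.99], [-1.39, 1.29], [0.1, 2.45], [-1.04, 4.18], [0.21, 1.99], [-2.66, 2.66]. Speed limits (rad/s): [2.57, 2.57, 3.14, 3.14, 3.14, 3.14, 3.14].

## Interface

Orientations are given as a rotation vector (axis times angle).
In Python, from workcell import env, eyes gives the robot as it stands.
- The arm moves only by the tool carry_out, never from a script. Its argument "commands" is a list of rows, each a list of 3 entries, a list of its own where there are three numbers: the opening, from 0 (shut) to 1 (fully open), then the shift along the tool's x, y, z in m, then the turn about the tool's z in degrees. In form: [[claw, [tx, ty, tz], spin], ...]. A call has exactly 5 rows; each row is the pose to reach, as a shift and turn from the pose commanded when the call began, along the tool's axes at that moment; what a row does not reach only later rows make up. A row lasts 1/8 s, in which the tool goes at most 62.5 mm and 10.7 degrees, less where a joint would pass 70% of its speed; a pose out of reach is approached as far as the arm can. A call with a gripper value outside its range is refused whole. The fingers move at their own pace and stop on an object; the grip force is fixed at half the most. Time passes only in rows, so rows that repeat a pose let the fingers close, or fill a call up. It gives the time, the measured TCP pose, the force, the opening and the grip force at its end, in the units of the state.
- env.sense(): the state, without advancing time (a new reading comes with each control period).
- eyes.get_image(name): name is "scene" or "side" or "wrist"; returns (picture, depth): 420x560x3 uint8, red, green, blue; 420x560 float32, m along the optical axis (not along the pixel's ray), 0 where there is no reading.
- eyes.camera_info(name): a dict with "mtx" (3x3 intrinsics, pixels), "R" (3x3) and "t" (3): a world point X has camera coordinates R X + t. Camera axes: x right, y down, z forward; pixel columns grow to the right and rows downward; lengths in m; the calibration is good to about 2 mm. A picture is of the moment at which its call begins: read the wrist's pose just before it. camera_info takes no time and is no camera call; for the wrist camera it gives the pose at the moment of the call.
- env.finish_job(): hands the job in; it is judged then, once.
The state is a dict: "time": time; "q": joint angles; "dq": joint speeds; "effort": joint torques, N m; "position": TCP position; "eef_rot": TCP orientation; "wrist_force": force on the tool from outside, world axes, zero at the start; "moment": the same for the moment, N m; "opening": opening from 0.0 (shut) to 1.0 (fully open); "grasp_force": force on a finger pad.
Only numpy, scipy, OpenCV 4.12 (cv2) and the standard library are available. Lean on these libraries where they do the work, as an engineer would, in place of code of your own. Each camera call takes 0.05 s, during which the arm holds its last target. There are 200 camera calls.

## Task

Lay both freshly sealed dental casts, the blue upper and the yellow lower, flat beside each other in the round tray of the drying turntable while its gear lever is still in the free bay (white mark). Then pull the sprung lever out of the bay, swing it along the gate and let it drop fully home into the slow notch (green mark), never letting it fall into the fast notch (red mark); if it stops half-way in against a gear tooth, turn the tray by one of its pegs until the lever drops home. Leave the other things on the bench where they are.

Things in the scene. Friction and masses are not known exactly. Their poses are not given: they have to be found in the camera images.
- turntable: White bench turntable with a grey deck, 230 mm (its x) by 300 mm (its y), deck 70 mm above the worktop, fixed; round tray left, lever in a steel gate right. Origin on the worktop under the tray's axis; x away from its front panel (and the robot at yaw 0), y left, z up. The lever's pivot is at x 0, y -130, z 10 mm.
- tray_floor (a point): Centre of the tray's inner floor, on its turning axis, 82 mm above the worktop. The aluminium drain tray is 194 mm across inside, its wall 16 mm high above the floor; both casts fit side by side, centres 76 to 90 mm apart along their 74 mm direction.
- tray (a joint): Angle of the tray, rad, growing anticlockwise from above; 2 to 6 N at a peg turns it while the lever is not home. 12 coarse gear teeth, 30 degrees apart, are hidden under it; how they stand to the pegs is unknown. Once the lever's tooth drops between two of them the tray stops dead, locked.
- peg_a (a point): Top centre of a steel finger peg on the tray's rim, 10 mm thick, rising 30 mm above the rim, 98.5 mm from the tray's axis; the tray is turned by pushing or gripping a peg. Peg a lies in the direction of the tray's own x.
- peg_b (a point): Top centre of a steel finger peg on the tray's rim, 10 mm thick, rising 30 mm above the rim, 98.5 mm from the tray's axis; the tray is turned by pushing or gripping a peg. Peg b is 120 degrees further anticlockwise than a.
- peg_c (a point): Top centre of a steel finger peg on the tray's rim, 10 mm thick, rising 30 mm above the rim, 98.5 mm from the tray's axis; the tray is turned by pushing or gripping a peg. Peg c is 240 degrees further anticlockwise than a.
- throw (a joint): Swing of the lever along the gate, rad: 0 upright, in line with the green slow notch; positive leans to the turntable's +x. The free bay (white) lies at -0.54 to -0.36, the fast notch (red) at 0.36. Stays where it is left.
- gate (a joint): Sideways lean of the lever, rad: 0 upright, fully home; grows as it is pulled to the turntable's -y, out of the notches, to its stop at 0.27. A spring pulls it home (3 to 6 N at the knob). It is about 0.15 in the shallow free bay, 0.22 against the lands between notches, and again about 0.15 when its tooth stands on a gear tooth, half-way into the slow notch.
- knob (a point): Centre of the lever's black knob, 29 mm thick, 33 mm tall, on a 10 mm stem. In the turntable's frame, with 175 mm from the pivot: x = 175 sin(throw) cos(gate), y = -130 - 175 sin(gate), z = 10 + 175 cos(throw) cos(gate) mm. Take it from above, fingers closing along the turntable's x.
- slow_notch (a point): Slow notch at the top of the steel gate plate, 94 mm above the worktop, where the lever's stem stands when fully home; green enamel mark 16 mm further to the turntable's +y. Notches are 14 mm wide, open to the turntable's -y; white, green, red marks front to back for free bay, slow and fast notch.
- upper_cast: Upper dental cast in blue stone with cream teeth, 62 mm (its x) by 74 mm (its y) by 43 mm tall with the teeth, 0.1 to 0.2 kg, standing free on the worktop left of the turntable. Origin at the centre of its underside, z up, the teeth on top. Its stone base is 24 mm tall; grip that across the 62 mm (fingers closing along its x, tips near its underside).
- lower_cast: Lower dental cast in yellow stone with pink gums and cream teeth, 62 mm (its x) by 74 mm (its y) by 41 mm tall with the teeth, 0.1 to 0.2 kg, standing free on the worktop left of the turntable. Origin at the centre of its underside, z up, the teeth on top. Its stone base is 24 mm tall; grip that across the 62 mm (fingers closing along its x, tips near its underside).
- spatula: Bystander: black-handled wax spatula, 198 mm long, lying on the worktop. Origin at the centre of its underside.
- brush: Bystander: wax brush with a wooden handle, 179 mm long, lying on the worktop. Origin at the centre of its underside.
- setup: Bystander: white denture casts in bite with pink wax, 92 x 74 x 62 mm, standing on the worktop. Origin at the centre of its underside.
- sealer: Bystander: white plastic bottle with a red cap, 64 mm across, 175 mm tall, behind the turntable. Origin at the centre of its underside.
- dish: Bystander: small waisted glass dish with a pink filling, 39 mm across, 26 mm tall. Origin at the centre of its underside.
- tape: Bystander: roll of masking tape lying flat, 98 mm across, 25 mm tall. Origin at the centre of its underside.
- tweezer: Bystander: steel tweezers lying on the worktop, 141 mm long. Origin at the centre of its underside.
- dropper: Bystander: small amber dropper bottle with a black teat, 33 mm across, 102 mm tall. Origin at the centre of its underside.
Not all that is in view belongs to the job. What is shaped like the lower_cast but orange is not meant.

How it is judged:
By the outcome, as a careful person would: the job done as asked, in the order asked, and still so for the second after the job is handed in, with the robot touching nothing.
It also fails if it takes over 72 s, if anything falls off the work surface, if the arm or the gripper's body presses on something with over 40 N, if the wrist force passes 120 N, or if a joint passes its speed limit or range.

## Working session

There is one attempt and no reset: what is moved stays moved. The work goes in short steps, Python scripts to look and compute and a tool call to move; the robot and the scene stay as the last step left them, time stands still between calls to the robot, and variables do not carry over. Pictures are saved under pics/ and viewed, at most 10 in all, crops included, and the job is handed in when it is done.

Besides the shell and the picture viewer there is one more tool, called after ">>>" by a JSON object that holds its "method" and its "body". carry_out: Moves the arm, as the interface text tells. Its arguments: {"type":"object","properties":{"commands":{"type":"array"}},"required":["commands"]}

```bash
mkdir -p pics; cat > h.py <<'E'
import numpy as np, cv2
from workcell import env, eyes
def shot(n,f):
    p,d=eyes.get_image(n); i=eyes.camera_info(n)
    np.savez('pics/'+f+'.npz',p=p,d=d,**{k:np.array(i[k]) for k in('mtx','R','t')})
    cv2.imwrite('pics/'+f+'.png',p[:,:,::-1]); return p,d,i
def cloud(f):
    z=np.load('pics/'+f+'.npz'); d=z['d']; v,u=np.indices(d.shape)
    c=np.stack([u*1.,v*1.,np.ones(d.shape)],-1)@np.linalg.inv(z['mtx']).T*d[...,None]
    return z['p'],(c-z['t'])@z['R'],d
E
python3 - <<'E'
from h import *
s=env.sense();print(s['position'],s['eef_rot'],s['opening'],s['time'])
for n in('scene','side','wrist'):shot(n,n+'0')
a=[cv2.imread(f'pics/{n}0.png') for n in('scene','side')]
E
```

```text
[0.25815439 0.62301859 0.20319792] [-6.12983997e-01 -3.08094207e+00  2.98594811e-03] 1.0003516508696544 0.0
```

View pics/scene0.png

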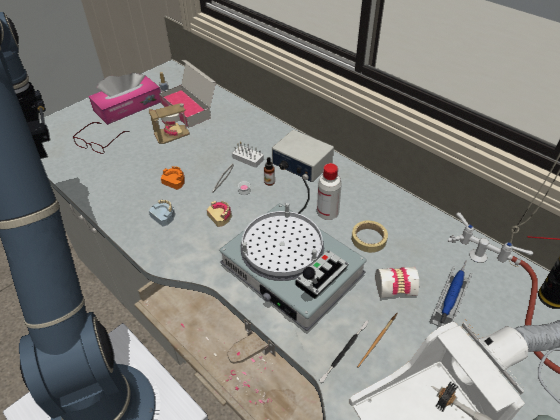

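View pics/side0.png

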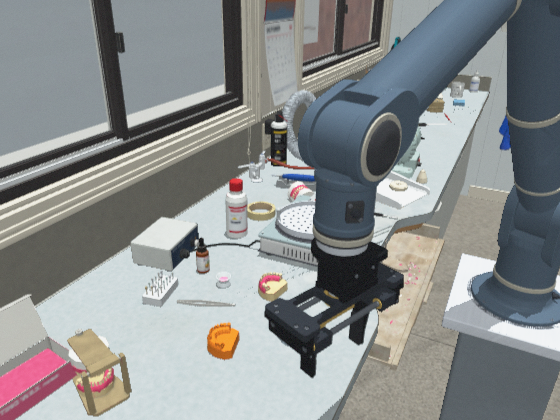

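Scene picture: blue upper cast at (162,211), yellow lower with pink gums at (219,212), orange decoy at (173,177), another set in an articulator at (170,125); turntable tray centre about (283,243), lever knob about (308,272). The blue and the yellow-with-pink ones fit; I'll confirm in an enlarged crop and a rectified top view.

```bash
python3 - <<'E'
from h import *
p,X,d=cloud('scene0')
a=cv2.resize(p[160:240,130:250],None,fx=4,fy=4,interpolation=cv2.INTER_CUBIC)
b=cv2.resize(p[190:330,210:370],None,fx=3,fy=3,interpolation=cv2.INTER_CUBIC)
im=np.zeros((600,800,3),np.uint8); im[:140*3,:480]=b; 
im2=np.zeros((600,800,3),np.uint8); im2[:320,:480]=a
# top view ortho, base+table
w=cv2.imread('pics/wrist0.png')[:,:,::-1]
im2[320:600,:373]=cv2.resize(w,(373,280)); 
im2[:240,480:800]=cv2.resize(b,(320,280))[:240]
cv2.imwrite('pics/crop1.png',im2[:,:,::-1])
cv2.imwrite('pics/crop2.png',cv2.resize(p[230:310,260:370],None,fx=7,fy=7,interpolation=cv2.INTER_CUBIC)[:,:,::-1])
hsv=cv2.cvtColor(p,cv2.COLOR_RGB2HSV)
for (u,v) in((162,211),(219,212),(173,177),(283,243),(320,268)): print((u,v),X[v,u].round(3),hsv[v,u])
# deck plane points
m=(X[...,2]>.066)&(X[...,2]<.074)&(d>0)&(X[...,0]>.3)&(X[...,0]<1)
m[:, :215]=0;m[:,375:]=0;m[:200]=0;m[330:]=0
P=X[m][:,:2].astype(np.float32);print(len(P),cv2.minAreaRect(P))
# tray rim
m2=(X[...,2]>.092)&(X[...,2]<.102)&(d>0);m2[:,:230]=0;m2[:,335:]=0;m2[:205]=0;m2[:280]&=True;m2[285:]=0
Q=X[m2];print(len(Q),Q[:,2].mean(),cv2.fitEllipse(Q[:,:2].astype(np.float32)))
# high points (pegs, knob)
m3=(X[...,2]>.108)&(d>0);m3[:,:215]=0;m3[:,375:]=0;m3[:195]=0;m3[330:]=0
n,l,st,c=cv2.connectedComponentsWithStats(m3.astype(np.uint8))
for i in range(1,n):
  if st[i,4]>3: print(c[i].round(1),st[i,4],X[l==i].mean(0).round(4),X[l==i].min(0).round(3),X[l==i].max(0).round(3))
E
```

```text
(162, 211) [0.428 0.372 0.027] [ 99  33 200]
(219, 212) [0.54  0.252 0.025] [ 22  90 225]
(173, 177) [0.539 0.469 0.026] [ 13 212 230]
(283, 243) [0.546 0.002 0.085] [ 40   4 182]
(320, 268) [ 0.55  -0.118  0.087] [15 13 38]
2921 ((0.6044602394104004, -0.02921709418296814), (0.351367712020874, 0.30062443017959595), 1.4078291654586792)
914 0.09579383988369637 ((0.5434691905975342, -0.01053488627076149), (0.19053758680820465, 0.24303480982780457), 174.22093200683594)
[287.  206.1] 25 [0.6213 0.0598 0.1232] [0.616 0.055 0.109] [0.627 0.066 0.132]
[244.3 245.7] 34 [0.4526 0.042  0.1217] [0.448 0.037 0.109] [0.458 0.049 0.131]
[314.1 253.2] 38 [ 0.5526 -0.0956  0.1213] [ 0.548 -0.1    0.108] [ 0.56  -0.089  0.131]
[309.3 273.7] 146 [ 0.4699 -0.1519  0.1716] [ 0.457 -0.164  0.109] [ 0.501 -0.138  0.186]
```

View pics/crop1.png

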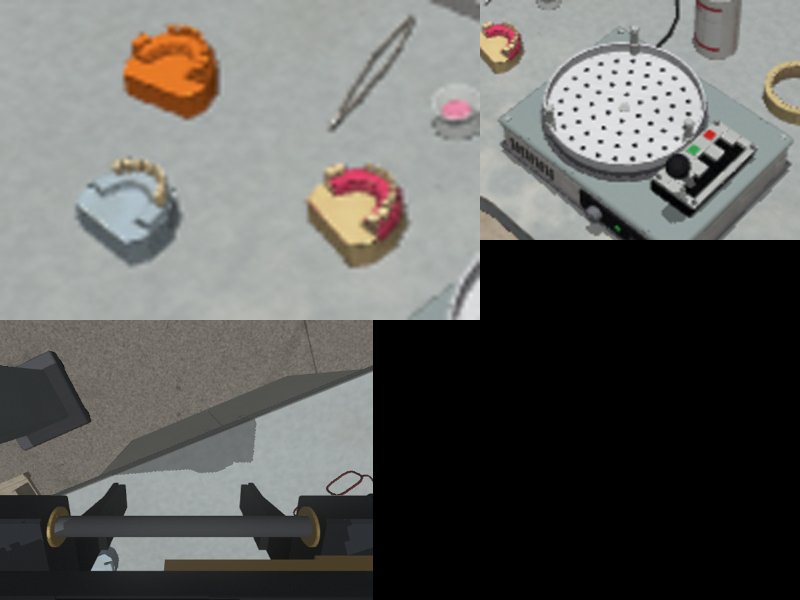

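View pics/crop2.png

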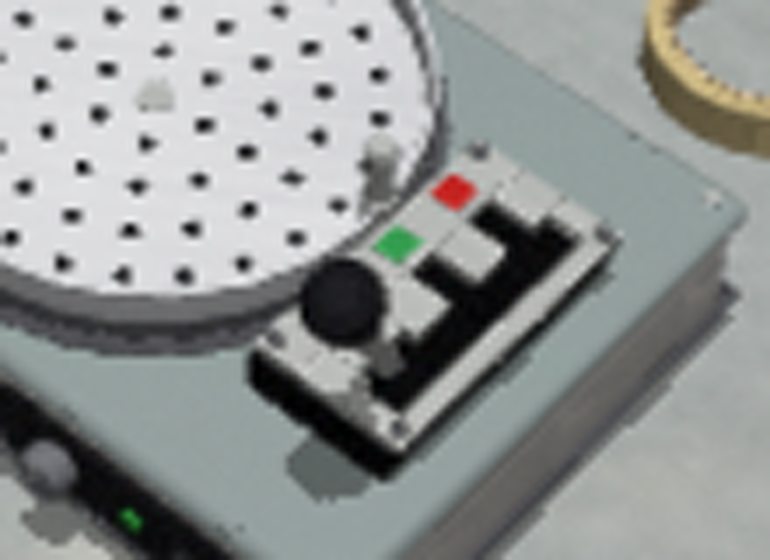

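The crops confirm: blue cast with cream teeth, yellow with pink gums (orange one is the decoy); the knob is in the white free bay at the front, with green and red notches behind it.

```bash
cat >> h.py <<'E'
from scipy.spatial.transform import Rotation as Ro
def tool():
    s=env.sense(); return np.array(s['position']),Ro.from_rotvec(s['eef_rot']).as_matrix(),s
def delta(x,y,z,ang=None):
    """shift in tool axes, and spin (deg) so that tool y lies along world angle ang (mod 180)"""
    p,R,s=tool(); a=None
    if ang is not None:
        cur=np.degrees(np.arctan2(R[1,1],R[0,1])); a=-((ang-cur+90)%180-90)  # tool z down: + spin = - world yaw
    return (R.T@(np.array([x,y,z])-p)).round(4),a,s['q'][6]
E
python3 - <<'E'
from h import *
from scipy.optimize import least_squares
p,X,d=cloud('scene0')
for n in('scene','wrist'):
  i=eyes.camera_info(n);R=np.array(i['R']);print(n,'pos',(-R.T@np.array(i['t'])).round(4),'axes',R.round(3).tolist())
pk=[(287,206.1),(244.3,245.7),(314.1,253.2)]
# peg side pts: fit cylinder r=5 centers on circle: surface pts lie 5mm from centre lines
m3=(X[...,2]>.106)&(d>0)
pts=[X[int(v)-8:int(v)+9,int(u)-5:int(u)+6][m3[int(v)-8:int(v)+9,int(u)-5:int(u)+6]] for u,v in pk]
pts=[q[(q[:,2]<.128)] for q in pts]
def f(a):
  r=[]
  for k,q in enumerate(pts):
    t=a[2]+(0,2*np.pi/3,-2*np.pi/3)[k]; c=a[:2]+.0985*np.array([np.cos(t),np.sin(t)])
    r+=list(np.hypot(*(q[:,:2]-c).T)-.005)
  return r
s=least_squares(f,[.545,.002,.65],loss='soft_l1',f_scale=.001);print('axis',s.x,s.cost,[len(q) for q in pts])
# deck: edges by region
m=(abs(X[...,2]-.07)<.004)&(d>0)&(abs(X[...,0]-.54)<.2)&(abs(X[...,1]+.05)<.22)
n,l,st,c=cv2.connectedComponentsWithStats(m.astype(np.uint8));
P=X[m]
for i in range(1,n):
  if st[i,4]>200: print(i,st[i],cv2.minAreaRect(X[l==i][:,:2].astype(np.float32)))
# casts
for nm,(u,v) in dict(blue=(162,211),yellow=(219,212)).items():
  sl=np.s_[v-25:v+25,u-28:u+28]; Y=X[sl]; mm=(Y[...,2]>.006)&(d[sl]>0)
  n,l,st,c=cv2.connectedComponentsWithStats(mm.astype(np.uint8)); k=l[25,28]
  Q=Y[l==k]; print(nm,len(Q),cv2.minAreaRect(Q[:,:2].astype(np.float32)),Q.min(0).round(3),Q.max(0).round(3))
  b=Q[abs(Q[:,2]-.024)<.003];print(' base',len(b),cv2.minAreaRect(b[:,:2].astype(np.float32)))
E
```

```text
scene pos [-0.0356 -0.5668  1.0369] axes [[0.701, -0.713, -0.013], [-0.511, -0.489, -0.707], [0.498, 0.502, -0.707]]
wrist pos [0.1829 0.6542 0.3842] axes [[0.383, 0.924, -0.001], [0.883, -0.366, 0.295], [0.272, -0.113, -0.956]]
axis [0.54415007 0.00367242 0.6272519 ] 3.904080629407268e-05 [21, 27, 33]
5 [ 220  229  147   90 2793] ((0.5444906949996948, -0.03069092333316803), (0.23139236867427826, 0.30062443017959595), 1.4078291654586792)
blue 454 ((0.43075549602508545, 0.38871151208877563), (0.06349749863147736, 0.10045544058084488), 4.259946823120117) [0.401 0.337 0.006] [0.464 0.441 0.046]
 base 164 ((0.4205207824707031, 0.3735354244709015), (0.05161859095096588, 0.07212996482849121), 28.24358367919922)
yellow 441 ((0.5449496507644653, 0.260924369096756), (0.08955060690641403, 0.05765042454004288), 81.75768280029297) [0.512 0.218 0.006] [0.58  0.301 0.045]
 base 161 ((0.5415325164794922, 0.25392431020736694), (0.07130831480026245, 0.04966064542531967), 81.32646179199219)
```

>>> {"method": "carry_out", "body": {"commands": [[1,[-0.37,-0.19,-0.08],0],[1,[-0.37,-0.19,-0.08],0],[1,[-0.37,-0.19,-0.08],0],[1,[-0.37,-0.19,-0.08],0],[1,[-0.37,-0.19,-0.08],0]]}}

```text
time: 0.78
position: [0.4578, 0.3878, 0.2635]
eef_rot: [-0.613, -3.081, 0.0]
wrist_force: [1.2, 0.7, -0.8]
opening: 1.0
grasp_force: 0.0
```

>>> {"method": "carry_out", "body": {"commands": [[1,[0,0,0],0],[1,[0,0,0],0],[1,[0,0,0],0],[1,[0,0,0],0],[1,[0,0,0],0]]}}

```text
time: 1.4
position: [0.4562, 0.3903, 0.263]
eef_rot: [-0.611, -3.081, 0.0]
wrist_force: [-0.6, 1.1, 1.0]
opening: 1.001
grasp_force: 0.0
```

```bash
python3 - <<'E'
from h import *
shot('wrist','w1')
E
```

```text
(no output)
```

View pics/w1.png

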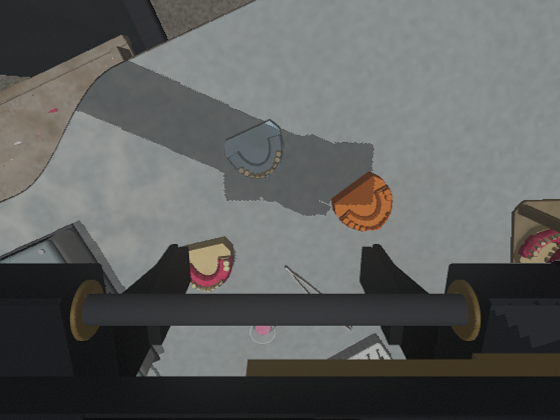

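Wrist view: blue at (253,148), yellow at (210,262) (left edge near the finger), orange decoy (363,203). Measure them enlarged in a rectified view.

```bash
python3 - <<'E'
from h import *
z=np.load('pics/w1.npz');p=z['p']
out=[]
for nm,(cx,cy) in dict(blue=(.435,.38),yellow=(.545,.26)).items():
  s=400; S=.120/s; v,u=np.indices((s,s)); W=np.stack([cx+.06-v*S,cy+.06-u*S,np.full((s,s),.024)],-1)  # up=+x, left=+y
  c=W@z['R'].T+z['t']; q=c@z['mtx'].T; m=(q[...,:2]/q[...,2:]).astype(np.float32)
  o=cv2.remap(p,m[...,0],m[...,1],cv2.INTER_CUBIC)
  for k in range(0,400,100): o[k,:]=o[k]//2+100; o[:,k]=o[:,k]//2+100
  out.append(o)
  P,X,d=cloud('w1'); A=X[(abs(X[...,0]-cx)<.055)&(abs(X[...,1]-cy)<.055)&(X[...,2]>.014)&(X[...,2]<.06)&(d>0)]
  print(nm,len(A),cv2.minAreaRect(A[:,:2].astype(np.float32)),A.min(0),A.max(0))
cv2.imwrite('pics/ortho1.png',np.hstack(out)[:,:,::-1])
E
```

```text
blue 2458 ((0.43267130851745605, 0.37658581137657166), (0.05962219834327698, 0.07136133313179016), 1.6454452276229858) [0.40206929 0.34051796 0.01407616] [0.46247803 0.41181808 0.04426467]
yellow 1765 ((0.5445365309715271, 0.2622986137866974), (0.056980669498443604, 0.05948049575090408), 72.25162506103516) [0.51454903 0.22927026 0.01405674] [0.57520028 0.29321424 0.04242621]
```

View pics/ortho1.png

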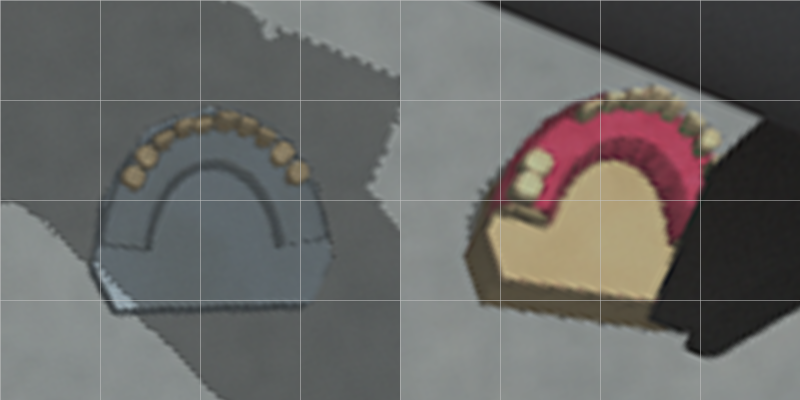

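Ortho view: blue heel edge (115,312)–(302,306) → yaw ≈ +1.7°, centre ≈ (0.4327, 0.3765). Yellow heel (500,275)–(655,300) → yaw ≈ −9°.

```bash
python3 - <<'E'
from h import *
a=np.radians(-9);R=np.array([[np.cos(a),-np.sin(a)],[np.sin(a),np.cos(a)]])
for f in('scene0','w1'):
  P,X,d=cloud(f); A=X[(abs(X[...,0]-.545)<.055)&(abs(X[...,1]-.258)<.05)&(X[...,2]>.01)&(X[...,2]<.05)&(d>0)]
  B=(A[:,:2]-[.545,.258])@R; print(f,np.percentile(B,[0,1,99,100],axis=0).round(4).tolist())
print(delta(.4327,.3766,.10,1.7))
E
```

```text
scene0 [[-0.029, -0.0421], [-0.0286, -0.0396], [0.0266, 0.0295], [0.0285, 0.0313]]
w1 [[-0.0283, -0.0267], [-0.0278, -0.0232], [0.0246, 0.0327], [0.0293, 0.0338]]
(array([ 0.0168, -0.0215,  0.1631]), np.float64(65.85652430358553), np.float64(0.41467867335796815))
```

>>> {"method": "carry_out", "body": {"commands": [[1,[0.017,-0.0215,0.05],10],[1,[0.017,-0.0215,0.09],20],[1,[0.017,-0.0215,0.12],30],[1,[0.017,-0.0215,0.15],40],[1,[0.017,-0.0215,0.163],50]]}}

```text
time: 2.08
position: [0.432, 0.3757, 0.0984]
eef_rot: [-1.864, -2.528, 0.005]
wrist_force: [1.1, 0.3, -0.1]
opening: 1.004
grasp_force: 0.0
```

>>> {"method": "carry_out", "body": {"commands": [[1,[0,0,0],8],[1,[0,0,0.0],16],[1,[0,0,0.0],16],[1,[0,0,0.0],16],[1,[0,0,0],16]]}}

```text
time: 2.7
position: [0.433, 0.3764, 0.1004]
eef_rot: [-2.191, -2.251, -0.0]
wrist_force: [0.1, -0.4, -0.5]
opening: 1.0
grasp_force: 0.0
```

```bash
python3 - <<'E'
from h import *
print(delta(.4327,.3766,.022,1.7),env.sense()['position'])
E
```

```text
(array([ 0.0002, -0.0002,  0.0784]), np.float64(-0.1393420356133248), np.float64(-0.6314078106698994)) [0.4329523  0.37635021 0.10036351]
```

>>> {"method": "carry_out", "body": {"commands": [[1,[0,0,0.04],0],[1,[0,0,0.07],0],[1,[0,0,0.078],0],[1,[0,0,0.078],0],[0.5,[0,0,0.078],0]]}}

```text
time: 3.32
position: [0.4339, 0.377, 0.0236]
eef_rot: [-2.192, -2.25, -0.004]
wrist_force: [0.3, 0.2, 1.3]
opening: 0.951
grasp_force: 0.0
```

>>> {"method": "carry_out", "body": {"commands": [[0.5,[0,0,0],0],[0.5,[0,0,0],0],[0.5,[0,0,-0.04],0],[0.5,[0,0,-0.09],0],[0.5,[0,0,-0.14],0]]}}

```text
time: 3.95
position: [0.4328, 0.3761, 0.1639]
eef_rot: [-2.192, -2.25, -0.0]
wrist_force: [0.4, 0.6, 0.0]
opening: 0.511
grasp_force: 0.0
```

```bash
python3 - <<'E'
from h import *
# tray slots: axis (.544,.0037), yaw 1.4 deg ; +y slot
print(delta(.543,.0447,.17,1.4),env.sense()['position'],env.sense()['opening'],env.sense()['grasp_force'],env.sense()['q'])
E
```

```text
(array([-0.3342,  0.1015, -0.0061]), np.float64(0.09647809906283555), np.float64(-0.6548141642948525)) [0.43278841 0.3761423  0.16394083] 0.5109253515036559 0.0 [-1.00790831  0.34641932  0.27857917  1.83929949 -0.11339353  0.97114158
 -0.65481416]
```

```bash
python3 - <<'E'
from h import *
p,d,i=shot('scene','s2');shot('wrist','w2')
w=cv2.imread('pics/w2.png')
cv2.imwrite('pics/v2.png',np.hstack([cv2.resize(cv2.imread('pics/s2.png')[160:260,120:240],(400,333)),cv2.resize(w,(400,333))]))
P,X,d=cloud('s2');A=X[(abs(X[...,0]-.43)<.06)&(abs(X[...,1]-.376)<.06)&(X[...,2]>.01)&(X[...,2]<.06)&(d>0)]
print(len(A),cv2.minAreaRect(A[:,:2].astype(np.float32)))
E
```

```text
431 ((0.43091881275177, 0.37538906931877136), (0.07212367653846741, 0.05968422442674637), 88.02019500732422)
```

View pics/v2.png

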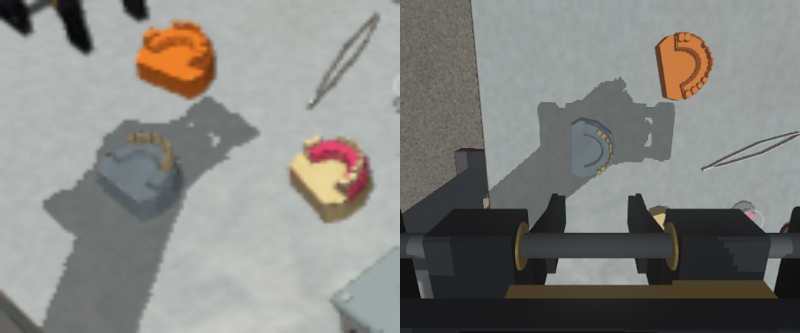

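The cast is still in place; the lift began before the fingers had closed. Retry with longer closing.

>>> {"method": "carry_out", "body": {"commands": [[1,[0,0,0],0],[1,[0,0,0],0],[1,[0,0,0.05],0],[1,[0,0,0.1],0],[1,[0,0,0.141],0]]}}

```text
time: 4.68
position: [0.4316, 0.3751, 0.0181]
eef_rot: [2.192, 2.25, -0.006]
wrist_force: [0.4, 0.5, 0.4]
opening: 0.962
grasp_force: 0.0
```

>>> {"method": "carry_out", "body": {"commands": [[0.3,[0,0,0],0],[0.3,[0,0,0],0],[0.3,[0,0,0],0],[0.3,[0,0,0],0],[0.3,[0,0,0],0]]}}

```text
time: 5.3
position: [0.4332, 0.3767, 0.0221]
eef_rot: [-2.192, -2.25, -0.002]
wrist_force: [-0.6, -0.7, -0.0]
opening: 0.517
grasp_force: 0.0
```

>>> {"method": "carry_out", "body": {"commands": [[0.3,[0,0,0],0],[0.3,[0,0,0],0],[0.3,[0,0,0],0],[0.3,[0,0,0],0],[0.3,[0,0,0],0]]}}

```text
time: 5.92
position: [0.433, 0.3763, 0.0212]
eef_rot: [-2.192, -2.25, -0.0]
wrist_force: [-0.5, -0.5, -0.9]
opening: 0.303
grasp_force: 0.0
```

```bash
python3 - <<'E'
from h import *
print({k:np.round(v,3) for k,v in env.sense().items()})
shot('wrist','w3')
E
```

```text
{'time': np.float64(5.925), 'q': array([-0.964,  0.534,  0.231,  1.945, -0.186,  0.682, -0.593]), 'dq': array([-0.002,  0.   , -0.   , -0.001,  0.001,  0.001,  0.001]), 'effort': array([-2.0000e-03, -4.5828e+01,  3.3620e+00, -1.6166e+01, -4.5000e-02,
       -1.1000e-02, -0.0000e+00]), 'position': array([0.433, 0.376, 0.021]), 'eef_rot': array([-2.192, -2.25 , -0.   ]), 'wrist_force': array([-0.54 , -0.515, -0.92 ]), 'moment': array([-0.08,  0.12, -0.  ]), 'grasp_force': np.float64(0.0), 'opening': np.float64(0.303)}
```

View pics/w3.png

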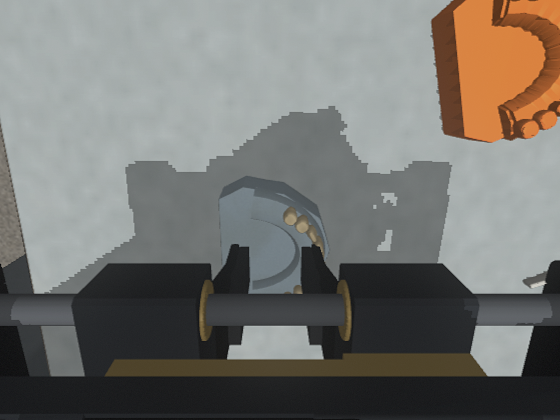

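```bash
python3 - <<'E'
from h import *
P,X,d=cloud('w3')
for u,v in((237,247),(240,255),(243,280),(240,300),(238,335),(305,250),(315,260),(270,250),(270,285),(230,200),(275,215),(275,310),(275,340)): print((u,v),X[v,u].round(4),P[v,u])
E
```

```text
(237, 247) [0.4139 0.387  0.0444] [31 32 34]
(240, 255) [0.4158 0.3851 0.0494] [35 36 37]
(243, 280) [0.4186 0.381  0.0658] [32 34 35]
(240, 300) [0.4228 0.4074 0.1234] [57 58 60]
(238, 335) [0.4186 0.3699 0.0882] [43 43 44]
(305, 250) [0.4471 0.3861 0.044 ] [34 35 36]
(315, 260) [0.4504 0.3875 0.0579] [32 32 32]
(270, 250) [0.43   0.3772 0.0254] [116 128 134]
(270, 285) [0.4304 0.3574 0.0285] [ 94 102 105]
(230, 200) [0.4083 0.405  0.0249] [117 129 135]
(275, 215) [0.4321 0.3998 0.0323] [114 124 129]
(275, 310) [0.4318 0.4073 0.1273] [65 68 71]
(275, 340) [0.4348 0.2999 0.0011] [172 179 178]
```

```bash
python3 - <<'E'
from h import *
for f,T in(('w1',(.4562,.3903,.263)),('w2',(.4328,.3761,.164)),('w3',(.433,.3763,.0212)),('s2',(.4328,.3761,.164))):
  P,X,d=cloud(f); B=X-np.array(T); m=(np.hypot(B[...,0],B[...,1])<.075)&(d>0)&(P.max(-1)<75)&(abs(B[...,2])<.06)&(X[...,2]>.03)
  Q=B[m];print(f,len(Q),np.percentile(Q[:,2],[0,1,5,20]).round(4) if len(Q) else '', Q[Q[:,2]<np.percentile(Q[:,2],5)].mean(0).round(4))
E
```

```text
w1 3475 [0.0179 0.0194 0.0216 0.0288] [-0.008  -0.0059  0.0203]
w2 2302 [0.0223 0.0238 0.0261 0.0328] [-0.005   0.0098  0.0247]
w3 2389 [0.0168 0.019  0.022  0.0301] [-0.0035  0.008   0.0202]
s2 140 [0.0184 0.0192 0.022  0.0286] [ 0.0166 -0.0022  0.0201]
```

The camera clouds show the real fingertips ~20 mm *above* the reported TCP point (not 19 mm below), so the fingers closed above the base. I'll correct by ~38 mm, descending carefully.

>>> {"method": "carry_out", "body": {"commands": [[1,[0,0,-0.02],0],[1,[0,0,-0.02],0],[1,[0,0,-0.02],0],[1,[0,0,-0.02],0],[1,[0,0,-0.02],0]]}}

```text
time: 6.6
position: [0.4327, 0.376, 0.0407]
eef_rot: [-2.192, -2.25, 0.001]
wrist_force: [1.0, 0.2, -0.4]
opening: 0.784
grasp_force: 0.0
```

>>> {"method": "carry_out", "body": {"commands": [[1,[0,0,0],0],[1,[0,0,0],0],[1,[0,0,0.01],0],[1,[0,0,0.02],0],[1,[0,0,0.028],0]]}}

```text
time: 7.22
position: [0.4326, 0.3759, 0.0122]
eef_rot: [-2.192, -2.25, 0.002]
wrist_force: [0.0, -0.1, 0.4]
opening: 1.001
grasp_force: 0.0
```

>>> {"method": "carry_out", "body": {"commands": [[1,[0,0,0.005],0],[1,[0,0,0.01],0],[1,[0,0,0.014],0],[1,[0,0,0.018],0],[1,[0,0,0.018],0]]}}

```text
time: 7.85
position: [0.4328, 0.3762, -0.005]
eef_rot: [-2.192, -2.25, 0.001]
wrist_force: [0.1, -0.6, 0.5]
opening: 1.004
grasp_force: 0.0
```

>>> {"method": "carry_out", "body": {"commands": [[1,[0,0,0.004],0],[1,[0,0,0.008],0],[0.4,[0,0,0.008],0],[0.4,[0,0,0.008],0],[0.4,[0,0,0.008],0]]}}

```text
time: 8.48
position: [0.433, 0.3764, -0.0126]
eef_rot: [-2.192, -2.25, -0.001]
wrist_force: [0.5, 0.5, -0.5]
opening: 0.747
grasp_force: 0.0
```

>>> {"method": "carry_out", "body": {"commands": [[0.4,[0,0,0],0],[0.4,[0,0,0],0],[0.4,[0,0,0],0],[0.4,[0,0,-0.01],0],[0.4,[0,0,-0.03],0]]}}

```text
time: 9.1
position: [0.4323, 0.3756, 0.0171]
eef_rot: [2.192, 2.25, -0.003]
wrist_force: [0.1, -0.3, -1.7]
opening: 0.689
grasp_force: 30.0
```

```bash
python3 - <<'E'
from h import *
print(delta(.545,-.0373,.13,1.4))
E
```

```text
(array([-0.4158,  0.1017, -0.1124]), np.float64(0.08732815122270665), np.float64(-0.5915618635578721))
```

>>> {"method": "carry_out", "body": {"commands": [[0.4,[0,0,-0.05],0],[0.4,[-0.03,0.01,-0.1],0],[0.4,[-0.08,0.02,-0.112],0],[0.4,[-0.13,0.035,-0.112],0],[0.4,[-0.185,0.045,-0.112],0]]}}

```text
time: 9.72
position: [0.4834, 0.1912, 0.1302]
eef_rot: [2.191, 2.251, 0.003]
wrist_force: [1.6, -0.3, -1.2]
opening: 0.686
grasp_force: 30.0
```

>>> {"method": "carry_out", "body": {"commands": [[0.4,[-0.055,0.014,0],0],[0.4,[-0.11,0.028,0],0],[0.4,[-0.16,0.042,0],0],[0.4,[-0.21,0.052,0],0],[0.4,[-0.231,0.057,0],0]]}}

```text
time: 10.35
position: [0.5458, -0.0411, 0.1299]
eef_rot: [2.197, 2.244, -0.001]
wrist_force: [0.4, 0.6, -1.8]
opening: 0.689
grasp_force: 30.0
```

```bash
python3 - <<'E'
from h import *
print(delta(.545,-.0373,.07,1.4),env.sense()['position'],env.sense()['grasp_force'])
p,d,i=shot('scene','s4')
P,X,d=cloud('s4')
hsv=cv2.cvtColor(P,cv2.COLOR_RGB2HSV)
m=(X[...,2]>.115)&(X[...,2]<.2)&(abs(X[...,0]-.545)<.06)&(abs(X[...,1]+.037)<.06)&(P[...,2]>90)&(d>0)
print(m.sum(),X[m].min(0).round(4),X[m].max(0).round(4),np.percentile(X[m],[2,50],axis=0).round(4))
E
```

```text
(array([ 0.0039, -0.0008,  0.0599]), np.float64(-0.20200240795993807), np.float64(0.1970208141989188)) [ 0.54580076 -0.04108928  0.12985866] 29.958533733990862
380 [ 0.5095 -0.0968  0.1153] [ 0.5881 -0.0234  0.1927] [[ 0.5158 -0.0947  0.1267]
 [ 0.5378 -0.0648  0.1671]]
```

>>> {"method": "carry_out", "body": {"commands": [[0.4,[0.003,0,0.025],0],[0.4,[0.003,0,0.045],0],[0.4,[0.003,0,0.053],0],[0.4,[0.003,0,0.057],0],[0.4,[0.003,0,0.057],0]]}}

```text
time: 11.02
position: [0.546, -0.0338, 0.0726]
eef_rot: [2.192, 2.25, 0.001]
wrist_force: [0.4, 0.2, -1.1]
opening: 0.688
grasp_force: 30.0
```

>>> {"method": "carry_out", "body": {"commands": [[0.4,[0,0,0.001],0],[0.4,[0,0,0.002],0],[0.4,[0,0,0.003],0],[0.4,[0,0,0.003],0],[0.4,[0,0,0.003],0]]}}

```text
time: 11.65
position: [0.5458, -0.0339, 0.0694]
eef_rot: [2.192, 2.25, 0.0]
wrist_force: [-0.1, 1.0, 0.3]
opening: 0.689
grasp_force: 30.0
```

>>> {"method": "carry_out", "body": {"commands": [[0.4,[-0.004,0,0],0],[0.4,[-0.004,0,0.001],0],[0.9,[-0.004,0,0.001],0],[0.9,[-0.004,0,0.001],0],[0.9,[-0.004,0,0.001],0]]}}

```text
time: 12.28
position: [0.5457, -0.0381, 0.0681]
eef_rot: [-2.193, -2.25, 0.0]
wrist_force: [-0.3, 0.2, -0.0]
opening: 0.882
grasp_force: 0.0
```

>>> {"method": "carry_out", "body": {"commands": [[0.9,[0,0,0],0],[0.95,[0,0,-0.03],0],[1,[0,0,-0.07],0],[1,[0,0,-0.1],0],[1,[0.05,0,-0.1],0]]}}

```text
time: 12.9
position: [0.5467, 0.0081, 0.1713]
eef_rot: [2.198, 2.237, 0.006]
wrist_force: [-0.3, 0.8, -0.3]
opening: 0.995
grasp_force: 0.0
```

```bash
python3 - <<'E'
from h import *
print(delta(.5444,.254,.07,-9),env.sense()['position'])
E
```

```text
(array([0.246 , 0.0013, 0.101 ]), np.float64(9.995831278170783), np.float64(0.07012581663699548)) [0.54672571 0.00810378 0.17130091]
```

>>> {"method": "carry_out", "body": {"commands": [[1,[0.055,0,0],3],[1,[0.11,0,0],6],[1,[0.165,0,0.03],9],[1,[0.22,0.001,0.07],10.5],[1,[0.242,0.001,0.1],10.5]]}}

```text
time: 13.52
position: [0.5383, 0.2579, 0.0669]
eef_rot: [-2.384, -2.044, -0.001]
wrist_force: [0.2, -0.2, 0.5]
opening: 1.002
grasp_force: 0.0
```

>>> {"method": "carry_out", "body": {"commands": [[1,[0,0,0],0],[1,[0,0,0],0],[1,[0,0,0],0],[1,[0,0,0],0],[1,[0,0,0],0]]}}

```text
time: 14.15
position: [0.5396, 0.2536, 0.069]
eef_rot: [2.39, 2.039, 0.002]
wrist_force: [0.7, -0.6, -0.1]
opening: 1.001
grasp_force: 0.0
```

```bash
python3 - <<'E'
from h import *
print(delta(.5444,.254,-.0125,-9),env.sense()['position'])
E
```

```text
(array([0.0011, 0.0046, 0.0815]), np.float64(-0.05822765439265254), np.float64(-0.469047411945357)) [0.539594   0.25358313 0.06895587]
```

>>> {"method": "carry_out", "body": {"commands": [[1,[0.001,0.0045,0.03],0],[1,[0.001,0.0045,0.06],0],[1,[0.001,0.0045,0.075],0],[1,[0.001,0.0045,0.0815],0],[0.4,[0.001,0.0045,0.0815],0]]}}

```text
time: 14.78
position: [0.544, 0.2544, -0.013]
eef_rot: [2.389, 2.04, 0.001]
wrist_force: [0.4, 0.6, 0.7]
opening: 0.952
grasp_force: 0.0
```

>>> {"method": "carry_out", "body": {"commands": [[0.4,[0,0,0],0],[0.4,[0,0,0],0],[0.4,[0,0,0],0],[0.4,[0,0,0],0],[0.4,[0,0,0],0]]}}

```text
time: 15.4
position: [0.5444, 0.2546, -0.0125]
eef_rot: [2.389, 2.04, 0.002]
wrist_force: [-0.9, -1.3, 5.7]
opening: 0.688
grasp_force: 30.1
```

>>> {"method": "carry_out", "body": {"commands": [[0.4,[0,0,-0.02],0],[0.4,[0,0,-0.06],0],[0.4,[0,0,-0.1],0],[0.4,[0,0,-0.14],0],[0.4,[0,0,-0.142],0]]}}

```text
time: 16.02
position: [0.5457, 0.2551, 0.1328]
eef_rot: [2.388, 2.039, 0.011]
wrist_force: [-0.3, -0.2, -1.9]
opening: 0.687
grasp_force: 30.0
```

```bash
python3 - <<'E'
from h import *
print(delta(.543,.0447,.13,1.4),env.sense()['position'])
shot('scene','s5')
P,X,d=cloud('s5')
# blue cast in tray: points above floor
m=(X[...,2]>.096)&(X[...,2]<.14)&(d>0)&(np.hypot(X[...,0]-.544,X[...,1]-.0037)<.085)
A=X[m];print(len(A),cv2.minAreaRect(A[:,:2].astype(np.float32)),A.max(0))
b=A[abs(A[:,2]-.106)<.003];print(len(b),cv2.minAreaRect(b[:,:2].astype(np.float32)))
E
```

```text
(array([-0.2082,  0.0303,  0.002 ]), np.float64(-10.412425055313946), np.float64(-0.49329775573051665)) [0.5457228  0.25508179 0.13277745]
569 ((0.5429226160049438, -0.03970027714967728), (0.07080940157175064, 0.05612216144800186), 89.94949340820312) [ 0.57098678 -0.00428339  0.1283347 ]
251 ((0.5358166098594666, -0.038393162190914154), (0.05039840191602707, 0.06940484791994095), 14.435240745544434)
```

>>> {"method": "carry_out", "body": {"commands": [[0.4,[-0.055,0.008,0],-3],[0.4,[-0.11,0.016,0],-6],[0.4,[-0.165,0.024,0],-9],[0.4,[-0.2,0.03,0],-10],[0.4,[-0.208,0.031,0],-10.3]]}}

```text
time: 16.7
position: [0.5404, 0.0408, 0.1277]
eef_rot: [-2.201, -2.24, 0.005]
wrist_force: [0.1, -0.2, -1.7]
opening: 0.689
grasp_force: 30.0
```

>>> {"method": "carry_out", "body": {"commands": [[0.4,[0,0,0],0],[0.4,[0,0,0],0],[0.4,[0,0,0.01],0],[0.4,[0,0,0.02],0],[0.4,[0,0,0.02],0]]}}

```text
time: 17.32
position: [0.5408, 0.0443, 0.1074]
eef_rot: [-2.194, -2.246, 0.004]
wrist_force: [-0.2, 0.3, -1.2]
opening: 0.686
grasp_force: 30.0
```

```bash
python3 - <<'E'
from h import *
print(delta(.543,.044,.07,1.4),env.sense()['position'])
shot('scene','s6')
P,X,d=cloud('s6');hsv=cv2.cvtColor(P,cv2.COLOR_RGB2HSV)
m=(hsv[...,0]>14)&(hsv[...,0]<32)&(hsv[...,1]>60)&(d>0)&(X[...,2]>.1)&(np.hypot(X[...,0]-.544,X[...,1]-.04)<.08)
print(m.sum(),X[m].min(0),X[m].max(0),np.percentile(X[m],[2,98],axis=0))
E
```

```text
(array([-0.0003,  0.0023,  0.0374]), np.float64(-0.0676794315514826), np.float64(0.03699827484413701)) [0.54079059 0.04429729 0.10736969]
355 [ 0.47568936 -0.03584537  0.11490197] [0.57860759 0.06361922 0.29961195] [[ 0.47875029 -0.02801145  0.11882125]
 [ 0.57643314  0.04565746  0.23276529]]
```

>>> {"method": "carry_out", "body": {"commands": [[0.4,[0,0.002,0.015],0],[0.4,[0,0.002,0.028],0],[0.4,[0,0.002,0.034],0],[0.4,[0,0.002,0.0365],0],[0.4,[0,0.002,0.038],0]]}}

```text
time: 18.0
position: [0.544, 0.044, 0.0707]
eef_rot: [2.196, 2.246, 0.0]
wrist_force: [-1.0, 0.3, -0.9]
opening: 0.687
grasp_force: 30.0
```

>>> {"method": "carry_out", "body": {"commands": [[0.4,[0,0,0],0],[0.9,[0,0,0],0],[0.9,[0,0,0],0],[0.9,[0,0,0],0],[0.9,[0,0,0],0]]}}

```text
time: 18.62
position: [0.5439, 0.0441, 0.0709]
eef_rot: [2.196, 2.246, 0.0]
wrist_force: [0.9, -0.2, 0.1]
opening: 0.895
grasp_force: 0.0
```

>>> {"method": "carry_out", "body": {"commands": [[0.9,[0,0,-0.03],0],[0.95,[0,0,-0.07],0],[1,[0,0,-0.11],0],[1,[0,0,-0.15],0],[1,[-0.05,-0.02,-0.17],0]]}}

```text
time: 19.25
position: [0.527, -0.003, 0.243]
eef_rot: [2.186, 2.254, 0.006]
wrist_force: [0.8, -1.7, -0.4]
opening: 0.995
grasp_force: 0.0
```

```bash
python3 - <<'E'
from h import *
p,d,i=shot('scene','s7')
cv2.imwrite('pics/s7c.png',cv2.resize(cv2.imread('pics/s7.png')[190:330,210:370],None,fx=4,fy=4,interpolation=cv2.INTER_CUBIC))
P,X,d=cloud('s7')
m=(X[...,2]>.096)&(X[...,2]<.135)&(d>0)&(np.hypot(X[...,0]-.544,X[...,1]-.0037)<.088)
for q in(m&(X[...,1]>0.0015),m&(X[...,1]<0.0015)):
  A=X[q];print(len(A),A.min(0),A.max(0));
  if len(A):print(cv2.minAreaRect(A[:,:2].astype(np.float32)))
# knob: dark pts
m=(X[...,2]>.14)&(X[...,2]<.2)&(d>0)&(abs(X[...,0]-.47)<.04)&(abs(X[...,1]+.152)<.04)&(P.max(-1)<80)
K=X[m]
from scipy.optimize import least_squares
s=least_squares(lambda c:np.linalg.norm(K-c,axis=1)-.0155,K.mean(0)-[-.005,-.005,.008],loss='soft_l1',f_scale=.001)
print('knob',len(K),K.mean(0),K.min(0),K.max(0),s.x,s.cost, env.sense()['position'])
# marks
hsv=cv2.cvtColor(P,cv2.COLOR_RGB2HSV)
for n,h in(('green',(50,80)),('red',(0,6))):
  g=(hsv[...,0]>=h[0])&(hsv[...,0]<=h[1])&(hsv[...,1]>130)&(abs(X[...,2]-.094)<.01)&(abs(X[...,1]+.12)<.04)&(d>0); print(n,g.sum(),X[g].mean(0))
E
```

```text
522 [0.51092966 0.00749706 0.09612032] [0.5731416  0.0812459  0.12582845]
((0.5424063205718994, 0.04418441653251648), (0.07376956939697266, 0.06172783300280571), 88.5742416381836)
577 [ 0.51316062 -0.07501461  0.09606122] [ 0.57097374 -0.00397822  0.13051538]
((0.542818009853363, -0.038752082735300064), (0.05693325772881508, 0.07129828631877899), 3.445719003677368)
knob 121 [ 0.46667143 -0.15229425  0.17797667] [ 0.45648982 -0.16293629  0.16128522] [ 0.48120779 -0.13898409  0.18711621] [ 0.47269016 -0.14823892  0.16866042] 8.357176948707893e-05 [ 0.5242901  -0.01458623  0.24504302]
green 15 [ 0.54689506 -0.1086346   0.09509102]
red 18 [ 0.57791925 -0.1082873   0.09532396]
```

View pics/s7c.png

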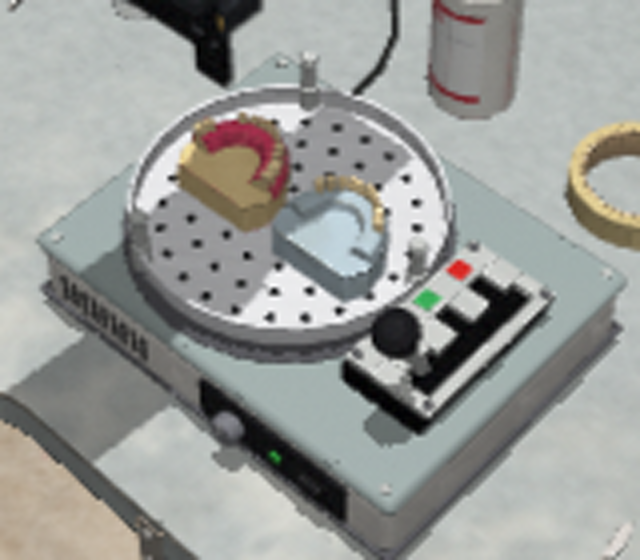

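Both casts lie flat side by side in the tray (yellow centre ~(0.5424,0.044), blue ~(0.5428,−0.039)), knob still in the white bay at crop (398,332). Now the lever.

```bash
python3 - <<'E'
from h import *
print(delta(.4728,-.154,.2,1.4),env.sense()['position'])
E
```

```text
(array([-0.1384, -0.054 ,  0.0452]), np.float64(-0.4624150220451355), np.float64(0.055230091187884675)) [ 0.5242901  -0.01458623  0.24504302]
```

>>> {"method": "carry_out", "body": {"commands": [[1,[-0.05,-0.02,0],0],[1,[-0.1,-0.04,0],0],[1,[-0.13,-0.054,0.02],0],[1,[-0.1385,-0.054,0.045],0],[1,[-0.1385,-0.054,0.045],0]]}}

```text
time: 19.92
position: [0.4724, -0.1465, 0.1944]
eef_rot: [-2.197, -2.242, 0.004]
wrist_force: [0.0, -0.1, -0.0]
opening: 0.999
grasp_force: 0.0
```

```bash
python3 - <<'E'
from h import *
print(delta(.4728,-.154,.1275,1.4),env.sense()['position'])
E
```

```text
(array([-0.0075,  0.0005,  0.0669]), np.float64(-0.23958598361838312), np.float64(0.3619844030905449)) [ 0.47243237 -0.14649227  0.19438644]
```

>>> {"method": "carry_out", "body": {"commands": [[1,[-0.008,0.001,0],0],[1,[-0.008,0.001,0.03],0],[1,[-0.008,0.001,0.06],0],[1,[-0.008,0.001,0.067],0],[1,[-0.008,0.001,0.067],0]]}}

```text
time: 20.55
position: [0.4761, -0.1541, 0.1294]
eef_rot: [2.195, 2.246, 0.001]
wrist_force: [1.0, 0.8, -0.6]
opening: 0.995
grasp_force: 0.0
```

>>> {"method": "carry_out", "body": {"commands": [[0.1,[0,0,0],0],[0.1,[0,0,0],0],[0.1,[0,0,0],0],[0.1,[0,0,0],0],[0.1,[0,0,0],0]]}}

```text
time: 21.18
position: [0.4753, -0.154, 0.1288]
eef_rot: [-2.196, -2.246, -0.0]
wrist_force: [0.0, 0.4, 0.7]
opening: 0.52
grasp_force: 0.0
```

>>> {"method": "carry_out", "body": {"commands": [[0.1,[0,0,0],0],[0.1,[0,0,0],0],[0.1,[0,0,0],0],[0.1,[0,0,0],0],[0.1,[0,0,0],0]]}}

```text
time: 21.8
position: [0.4737, -0.1544, 0.1291]
eef_rot: [-2.195, -2.243, 0.002]
wrist_force: [-5.8, 0.1, 6.5]
opening: 0.314
grasp_force: 28.5
```

```bash
python3 - <<'E'
from h import *
print(delta(.4728,-.154,.1275,1.4),{k:np.round(v,3) for k,v in env.sense().items()})
E
```

```text
(array([ 0.0004, -0.0009,  0.0016]), np.float64(-0.16250556080680667), np.float64(0.44541777200354044)) {'time': np.float64(21.8), 'q': array([-0.192,  0.289,  0.509,  2.048, -0.186,  0.851,  0.445]), 'dq': array([-0.   ,  0.001, -0.002,  0.003,  0.001, -0.001, -0.001]), 'effort': array([ -0.871, -29.432,   2.345, -19.726,  -0.448,  -1.32 ,   0.033]), 'position': array([ 0.474, -0.154,  0.129]), 'eef_rot': array([-2.195e+00, -2.243e+00,  2.000e-03]), 'wrist_force': array([-5.801,  0.083,  6.518]), 'moment': array([ 0.006,  1.091, -0.086]), 'grasp_force': np.float64(28.472), 'opening': np.float64(0.314)}
```

>>> {"method": "carry_out", "body": {"commands": [[0.1,[-0.004,0,0.0005],0],[0.1,[-0.008,0,0.001],0],[0.1,[-0.012,0,0.002],0],[0.1,[-0.0165,0,0.003],0],[0.1,[-0.0165,0,0.003],0]]}}

```text
time: 22.42
position: [0.4756, -0.1692, 0.1269]
eef_rot: [-2.193, -2.246, -0.003]
wrist_force: [-5.4, 4.5, 12.1]
opening: 0.31
grasp_force: 30.2
```

>>> {"method": "carry_out", "body": {"commands": [[0.1,[-0.002,0,-0.001],0],[0.1,[-0.002,0.009,-0.005],0],[0.1,[-0.002,0.018,-0.009],0],[0.1,[-0.002,0.028,-0.012],0],[0.1,[-0.002,0.0365,-0.0145],0]]}}

```text
time: 23.05
position: [0.5078, -0.1686, 0.1381]
eef_rot: [-2.186, -2.24, 0.007]
wrist_force: [-5.6, 4.3, 3.6]
opening: 0.302
grasp_force: 30.6
```

>>> {"method": "carry_out", "body": {"commands": [[0.1,[-0.001,0.01,-0.0015],0],[0.1,[-0.001,0.02,-0.003],0],[0.1,[-0.001,0.029,-0.004],0],[0.1,[-0.001,0.0365,-0.0042],0],[0.1,[-0.001,0.0365,-0.0042],0]]}}

```text
time: 23.68
position: [0.5483, -0.17, 0.1441]
eef_rot: [-2.192, -2.246, -0.0]
wrist_force: [-2.1, 4.0, 1.9]
opening: 0.301
grasp_force: 29.6
```

```bash
cat >> h.py <<'E'
def tt(q,c=(.544,.0037),a=np.radians(1.4)):
    x,y=q[0]-c[0],q[1]-c[1]; return np.array([x*np.cos(a)+y*np.sin(a),-x*np.sin(a)+y*np.cos(a),q[2]])
def knob(f):
    P,X,d=cloud(f); m=(X[...,2]>.145)&(X[...,2]<.215)&(d>0)&(abs(X[...,0]-.53)<.1)&(abs(X[...,1]+.15)<.05)&(P.max(-1)<80)
    n,l,st,c=cv2.connectedComponentsWithStats(m.astype(np.uint8)); return [(st[i].tolist(),tt(X[l==i].mean(0)).round(4),tt(X[l==i].max(0)).round(4)) for i in range(1,n) if st[i,4]>20]
E
python3 - <<'E'
from h import *
s=env.sense();print(s['position'],tt(s['position']),s['wrist_force'])
print(knob('s7'))
P,X,d=cloud('s7')
# stem/notch check: green & red mark in tt frame
hsv=cv2.cvtColor(P,cv2.COLOR_RGB2HSV)
for h in((50,80),(0,6)):
  g=(hsv[...,0]>=h[0])&(hsv[...,0]<=h[1])&(hsv[...,1]>130)&(abs(X[...,2]-.094)<.01)&(abs(X[...,1]+.12)<.04)&(d>0); print(tt(X[g].mean(0)))
E
```

```text
[ 0.54825339 -0.16999121  0.14407205] [ 8.46602520e-06 -1.73743284e-01  1.44072047e-01] [-2.07611319  3.9656831   1.85798344]
[([303, 267, 12, 13, 121], array([-0.0811, -0.1541,  0.178 ]), array([-0.0663, -0.1411,  0.1871]))]
[ 0.00014962 -0.1123718   0.09509102]
[ 0.03117303 -0.11278259  0.09532396]
```

>>> {"method": "carry_out", "body": {"commands": [[0.1,[0.006,0,-0.001],0],[0.1,[0.012,0,-0.0025],0],[0.1,[0.018,0,-0.0035],0],[0.1,[0.023,0,-0.004],0],[0.1,[0.023,0,-0.004],0]]}}

```text
time: 24.3
position: [0.5474, -0.1524, 0.1478]
eef_rot: [2.196, 2.242, -0.006]
wrist_force: [-1.3, -5.0, -6.9]
opening: 0.3
grasp_force: 30.2
```

Force reversed at gate ≈0.15: the lever is standing on a gear tooth in the slow notch. Release it and go to the front-left peg.

>>> {"method": "carry_out", "body": {"commands": [[0.1,[-0.005,0,0.003],0],[0.6,[-0.005,0,0.003],0],[0.6,[-0.005,0,0.003],0],[0.6,[-0.005,0,0.003],0],[0.6,[-0.005,0,0.003],0]]}}

```text
time: 24.92
position: [0.5485, -0.1539, 0.1455]
eef_rot: [2.196, 2.246, 0.0]
wrist_force: [0.1, 0.0, 0.2]
opening: 0.586
grasp_force: 0.0
```

>>> {"method": "carry_out", "body": {"commands": [[0.7,[-0.005,0,-0.03],0],[0.7,[-0.005,0,-0.065],0],[0.5,[0.05,-0.025,-0.065],0],[0.4,[0.11,-0.055,-0.065],0],[0.4,[0.15,-0.085,-0.065],0]]}}

```text
time: 25.55
position: [0.4592, -0.0036, 0.2105]
eef_rot: [2.194, 2.248, 0.001]
wrist_force: [0.8, 1.2, 0.4]
opening: 0.453
grasp_force: 0.0
```

```bash
python3 - <<'E'
from h import *
shot('scene','s8');print(knob('s8'));P,X,d=cloud('s8')
m3=(X[...,2]>.108)&(X[...,2]<.129)&(d>0)&(abs(np.hypot(X[...,0]-.544,X[...,1]-.0037)-.0985)<.012)
n,l,st,c=cv2.connectedComponentsWithStats(m3.astype(np.uint8))
for i in range(1,n):
  if st[i,4]>8:
    q=X[l==i].mean(0);print(q.round(4),np.degrees(np.arctan2(q[1]-.0037,q[0]-.5441)).round(1))
print(delta(.4545,.0437,.15,1.4),env.sense()['position'],env.sense()['opening'])
E
```

```text
[([326, 242, 12, 15, 128], array([-0.0034, -0.154 ,  0.1923]), array([ 0.0115, -0.141 ,  0.2024]))]
[0.6217 0.0607 0.1202] 36.3
[0.4523 0.0416 0.1205] 157.5
[ 0.553  -0.0957  0.1208] -84.9
(array([0.0415, 0.0018, 0.0598]), np.float64(0.3903746602711067), np.float64(0.0001925758776624597)) [0.45432244 0.00190627 0.20963542] 0.4340908122312057
```

>>> {"method": "carry_out", "body": {"commands": [[0.42,[0.04,0.002,0],0],[0.42,[0.04,0.002,0.03],0],[0.42,[0.04,0.002,0.06],0],[0.42,[0.04,0.002,0.06],0],[0.42,[0.04,0.002,0.06],0]]}}

```text
time: 26.22
position: [0.4619, 0.034, 0.1514]
eef_rot: [2.196, 2.245, 0.002]
wrist_force: [-0.1, 0.1, 1.2]
opening: 0.42
grasp_force: 0.0
```

```bash
python3 - <<'E'
from h import *
print(delta(.4542,.0437,.0875,1.4),env.sense()['position'],env.sense()['opening'])
E
```

```text
(array([ 0.0099, -0.0076,  0.0638]), np.float64(-0.13350688170284286), np.float64(-0.03508301984586261)) [0.4619297  0.03399158 0.15135707] 0.4195750923042422
```

>>> {"method": "carry_out", "body": {"commands": [[0.42,[0.0095,-0.0075,0],0],[0.42,[0.0095,-0.0075,0.02],0],[0.42,[0.0095,-0.0075,0.045],0],[0.42,[0.0095,-0.0075,0.063],0],[0.42,[0.0095,-0.0075,0.063],0]]}}

```text
time: 26.85
position: [0.4525, 0.044, 0.0873]
eef_rot: [-2.195, -2.246, 0.002]
wrist_force: [0.0, 0.4, -0.1]
opening: 0.422
grasp_force: 0.0
```

>>> {"method": "carry_out", "body": {"commands": [[0.0,[0,0,0],0],[0.0,[0,0,0],0],[0.0,[0,0,0],0],[0.0,[0,0,0],0],[0.0,[0,0,0],0]]}}

```text
time: 27.48
position: [0.4539, 0.0437, 0.0879]
eef_rot: [2.196, 2.246, 0.002]
wrist_force: [-1.0, -0.3, 3.7]
opening: 0.108
grasp_force: 30.0
```

>>> {"method": "carry_out", "body": {"commands": [[0,[0.0023,0.0011,0],0],[0,[0.0046,0.0023,0],0],[0,[0.0069,0.0036,0],0],[0,[0.0091,0.0049,0],0],[0,[0.0091,0.0049,0],0]]}}

```text
time: 28.1
position: [0.4571, 0.0507, 0.0878]
eef_rot: [-2.198, -2.244, 0.004]
wrist_force: [-3.4, -4.8, 10.0]
opening: 0.108
grasp_force: 30.0
```

```bash
python3 - <<'E'
from h import *
shot('scene','s9');print(knob('s9'));print(tt(env.sense()['position']))
E
```

```text
[([324, 243, 12, 15, 128], array([-0.0096, -0.154 ,  0.193 ]), array([ 0.0071, -0.1405,  0.2027]))]
[-0.08564046  0.04911529  0.0878703 ]
```

>>> {"method": "carry_out", "body": {"commands": [[0,[0.0022,0.0014,0],0],[0,[0.0043,0.0028,0],0],[0,[0.0064,0.0043,0],0],[0,[0.0085,0.0059,0],0],[0,[0.0085,0.0059,0],0]]}}

```text
time: 28.78
position: [0.4621, 0.0593, 0.0877]
eef_rot: [-2.197, -2.243, 0.006]
wrist_force: [-5.5, -4.4, 10.7]
opening: 0.107
grasp_force: 30.0
```

```bash
python3 - <<'E'
from h import *
shot('scene','s10');print(knob('s10'));p=tt(env.sense()['position']);print(p,np.degrees(np.arctan2(p[1],p[0])))
E
```

```text
[([324, 243, 12, 15, 129], array([-0.0093, -0.1537,  0.1926]), array([ 0.007 , -0.1396,  0.2036]))]
[-0.08053614  0.05759251  0.08774999] 144.43091471484678
```

>>> {"method": "carry_out", "body": {"commands": [[0,[0.002,0.0016,0],0],[0,[0.004,0.0032,0],0],[0,[0.0059,0.005,0],0],[0,[0.0078,0.0067,0],0],[0,[0.0078,0.0067,0],0]]}}

```text
time: 29.45
position: [0.468, 0.0678, 0.0877]
eef_rot: [-2.196, -2.242, 0.007]
wrist_force: [-6.0, -4.0, 12.2]
opening: 0.105
grasp_force: 30.0
```

```bash
python3 - <<'E'
from h import *
shot('scene','s11');print(knob('s11'));p=tt(env.sense()['position']);print(p,np.degrees(np.arctan2(p[1],p[0])))
E
```

```text
[([324, 243, 12, 15, 128], array([-0.0097, -0.1537,  0.193 ]), array([ 0.0055, -0.1399,  0.204 ]))]
[-0.07435044  0.06588869  0.08769828] 138.45292958314576
```

>>> {"method": "carry_out", "body": {"commands": [[0,[0.0019,0.0018,0],0],[0,[0.0037,0.0036,0],0],[0,[0.0054,0.0055,0],0],[0,[0.0071,0.0074,0],0],[0,[0.0071,0.0074,0],0]]}}

```text
time: 30.12
position: [0.4748, 0.0756, 0.0876]
eef_rot: [-2.195, -2.242, 0.008]
wrist_force: [-7.9, -1.5, 11.7]
opening: 0.109
grasp_force: 30.0
```

```bash
python3 - <<'E'
from h import *
shot('scene','s12');print(knob('s12'));p=tt(env.sense()['position']);print(p,np.degrees(np.arctan2(p[1],p[0])))
E
```

```text
[([317, 238, 12, 15, 128], array([-0.0093, -0.1325,  0.1937]), array([ 0.0058, -0.1184,  0.2051]))]
[-0.06746039  0.07353611  0.08765927] 132.53257708451133
```

>>> {"method": "carry_out", "body": {"commands": [[0,[-0.001,-0.001,0],0],[0,[-0.002,-0.002,0],0],[0,[-0.002,-0.002,0],0],[0,[-0.002,-0.002,0],0],[0,[-0.002,-0.002,0],0]]}}

```text
time: 30.8
position: [0.4744, 0.0751, 0.0877]
eef_rot: [-2.195, -2.244, 0.002]
wrist_force: [-3.8, 1.4, 8.1]
opening: 0.103
grasp_force: 30.0
```

```bash
python3 - <<'E'
from h import *
shot('scene','s13');print(knob('s13'));p=tt(env.sense()['position']);print(p,np.degrees(np.arctan2(p[1],p[0])))
E
```

```text
[([317, 238, 12, 15, 128], array([-0.0091, -0.1324,  0.1937]), array([ 0.0064, -0.1177,  0.2046]))]
[-0.06786201  0.07308763  0.08768801] 132.8767703645168
```

>>> {"method": "carry_out", "body": {"commands": [[0,[0.002,0.002,0],0],[0,[0.0035,0.0038,0],0],[0,[0.0045,0.005,0],0],[0,[0.0045,0.005,0],0],[0,[0.0045,0.005,0],0]]}}

```text
time: 31.48
position: [0.4749, 0.076, 0.0875]
eef_rot: [-2.194, -2.239, 0.017]
wrist_force: [-12.8, -6.7, 20.2]
opening: 0.11
grasp_force: 30.0
```

```bash
cat >> h.py <<'E'
from scipy.optimize import fsolve
def lever(f,c=(.544,.0037),a=np.radians(1.4)):
    z=np.load('pics/'+f+'.npz');P,X,d=cloud(f); m=(X[...,2]>.145)&(X[...,2]<.215)&(d>0)&(abs(X[...,0]-.53)<.1)&(abs(X[...,1]+.15)<.05)&(P.max(-1)<80)
    n,l,st,ce=cv2.connectedComponentsWithStats(m.astype(np.uint8)); k=1+np.argmax(st[1:,4])
    def F(q):
        t,g=q; x,y,h=.175*np.sin(t)*np.cos(g),-.13-.175*np.sin(g),.01+.175*np.cos(t)*np.cos(g)
        W=np.array([c[0]+x*np.cos(a)-y*np.sin(a),c[1]+x*np.sin(a)+y*np.cos(a),h]); u=z['mtx']@(z['R']@W+z['t']); return u[:2]/u[2]-ce[k]
    return fsolve(F,[0,.1]).round(3),st[k].tolist()
E
python3 - <<'E'
from h import *
shot('scene','s14');print(knob('s14'));p=tt(env.sense()['position']);print(p,np.degrees(np.arctan2(p[1],p[0])))
for f in('s7','s8','s11','s13','s14'):print(f,lever(f))
E
```

```text
[([317, 238, 12, 16, 130], array([-0.0097, -0.1325,  0.1935]), array([ 0.0038, -0.1182,  0.2052]))]
[-0.06726621  0.07393181  0.08754091] 132.29721679662202
s7 (array([-0.444,  0.109]), [303, 267, 12, 13, 121])
s8 (array([0.015, 0.114]), [326, 242, 12, 15, 128])
s11 (array([-0.02 ,  0.111]), [324, 243, 12, 15, 128])
s13 (array([-0.017, -0.012]), [317, 238, 12, 15, 128])
s14 (array([-0.021, -0.01 ]), [317, 238, 12, 16, 130])
```

Tray is now locked (more force, no motion) and the lever reads home. Release the peg and recheck without load.

>>> {"method": "carry_out", "body": {"commands": [[0,[-0.004,-0.004,0],0],[0,[-0.004,-0.004,0],0],[0.3,[-0.004,-0.004,0],0],[0.35,[-0.004,-0.004,0],0],[0.35,[-0.004,-0.004,0],0]]}}

```text
time: 32.15
position: [0.4766, 0.0749, 0.0873]
eef_rot: [2.196, 2.246, -0.0]
wrist_force: [0.5, 0.3, -1.2]
opening: 0.318
grasp_force: 0.0
```

>>> {"method": "carry_out", "body": {"commands": [[0.35,[0,0,-0.03],0],[0.35,[0,0,-0.07],0],[0.35,[0,0,-0.11],0],[0.35,[0,0,-0.15],0],[0.35,[0,0,-0.15],0]]}}

```text
time: 32.78
position: [0.4787, 0.0753, 0.2404]
eef_rot: [2.194, 2.244, 0.01]
wrist_force: [-0.0, -0.1, -0.1]
opening: 0.352
grasp_force: 0.0
```

```bash
python3 - <<'E'
from h import *
shot('scene','s15');print(knob('s15'),lever('s15'),env.sense()['position'])
cv2.imwrite('pics/s15c.png',cv2.resize(cv2.imread('pics/s15.png')[190:320,225:365],None,fx=4.5,fy=4.5,interpolation=cv2.INTER_CUBIC))
E
```

```text
[([317, 238, 12, 15, 129], array([-0.0091, -0.1324,  0.1935]), array([ 0.0053, -0.118 ,  0.2055]))] (array([-0.018, -0.011]), [317, 238, 12, 15, 129]) [0.47722818 0.07514782 0.23837166]
```

View pics/s15c.png

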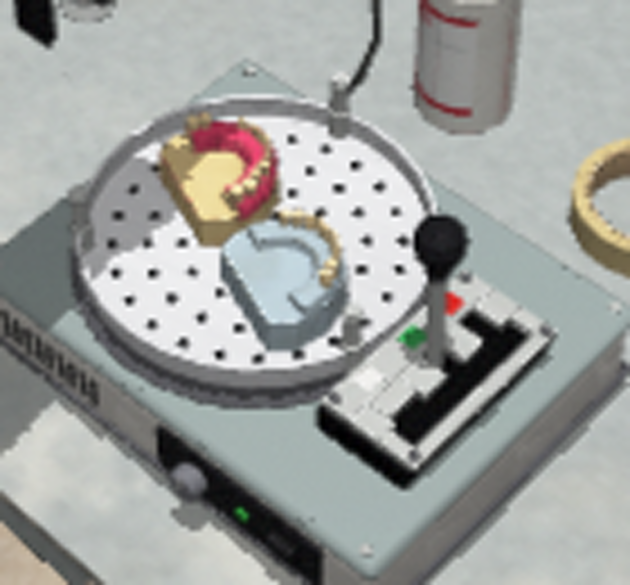

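The last picture shows the stem deep in the green notch at crop (432,355). The casts are still flat beside each other, and the arm is clear of everything.

```bash
python3 -c "
from h import *
print(env.finish_job())"
```

```text
the job is handed in; nothing more can be done
None
```

The job is handed in, with no verdict returned: both casts lie flat side by side in the tray, and the lever is home in the slow (green) notch, with the tray locked after I turned it by a peg. I kept the lever out of the fast notch.

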